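# Put the stray crib-building parts back with their kind

## Robot

A 6-joint arm with a two-finger parallel gripper is mounted at the origin on the work surface. World frame = base frame: x ahead of the robot, y to its left, z up, the work surface at z = 0. Lengths are in m, angles in rad, forces in N, time in s.
With the tool pointing down it reaches from about 0.3 to 0.75 m from the base axis. Payload 8.5 kg.
Tool frame: the origin (TCP) lies on the front face of the gripper's body, between the roots of the fingers; the fingertips stand 64 mm ahead of it and the grasp point (between the pads) lies 45 mm ahead of it (arm.tips_ahead is the distance from the TCP to the fingertips, in m); z points along the fingers, y is the direction in which the jaws open and shut (so a half turn about z gives the same grasp; the last joint's range is limited). The gripper opens to 88 mm and grips with 3 to 60 N. Pads are 18 mm wide; open, the fingers measure 123 mm over their backs; the gripper's body (75 mm by 187 mm) begins 45 mm behind the grasp point.
Start: joints at [0.909, 0.381, 1.297, -0, 1.464, -0.215], TCP at [0.238, 0.496, 0.303] pointing down, gripper open.
Joint ranges: [-3.11, 3.11], [-0.89, 2.33], [0.22, 2.48], [-1.42, 4.56], [0.17, 2.85], [-2.88, 2.88]. Speed limits (rad/s): [2.39, 2.39, 3.14, 3.14, 3.14, 3.14].

## Interface

Orientations are given as [roll, pitch, yaw] about the fixed x, y, z axes, in that order (R = Rz(yaw) Ry(pitch) Rx(roll)).
In Python, from rig import arm gives the robot as it stands. The module is installed in compiled form; this text tells all that it offers.
- The arm moves only by the tool step_arm, never from a script. Its argument "commands" is a list that holds one entry, the list of rows, each a list of 4 numbers: the shift along the tool's x, y, z in m, then the turn about the tool's z in rad. A call has 1 to 5 rows; each row shifts and turns the commanded pose from where the row before left it, along the tool's axes as they then stand; what a row does not reach is not made up. A row lasts 1/12 s, in which the tool goes at most 41.7 mm and 7.16 degrees, less where a joint would pass 70% of its speed; a pose out of reach is approached as far as the arm can. A call with a gripper value outside its range is refused whole. "hand" is the gripper command: -1 is fully open, 1 is shut, values between are in proportion, set as the call begins (left out, the last holds). The fingers move at their own pace and stop on an object; the grip force is fixed at half the most. Time passes only in rows, so rows that do not move let the fingers close. It gives the time, the measured TCP pose, the force and the opening at its end, in the units of the state.
- arm.observe(): the state, without advancing time (a new reading comes with each control period).
- arm.capture(name): name is "side" or "top"; returns a dict with "img" (384x512x3 uint8, blue, green, red), "camera_matrix" (3x3 intrinsics, pixels), "D" ([k1, k2, p1, p2, k3] as OpenCV has them; the pictures are not rectified), "xyz" and "orientation" of the camera in the world. Camera axes: x right, y down, z forward; pixel columns grow to the right and rows downward; lengths in m; the calibration is good to about 2 mm. A picture is of the moment at which its call begins. There is no depth.
- arm.hand_in(): hands the job in, once; it reports no verdict.
Trained networks look in the newest picture that a camera, given by its name, has taken for a name from the list of things; names that differ only in an ending like _2 or _b are one class to them, and where a whole thing is asked for, a point or a joint stands for the part that bears it (a point fixed in the world has none). Each returns a list of dicts, best first, with "conf" (0 to 1); they miss things now and then, are a little off and sometimes report something else, mostly with a low value. They report only what shows in the picture. A call takes as long as a camera call.
- arm.find_in(label, camera): "pixel" ([row, column] in pixels, amid what is visible of it).
The state is a dict: "t": time; "joints": joint angles; "joint_vel": joint speeds; "tau": joint torques, N m; "eef_pos": TCP position; "ee_rot": TCP orientation; "ft_force": force on the tool from outside, world axes, zero at the start; "ft_torque": the same for the moment, N m; "gripper_width": opening from 0.0 (shut) to 1.0 (fully open).
Only numpy, scipy, OpenCV 4.12 (cv2) and the standard library are available. Lean on these libraries where they do the work, as an engineer would, in place of code of your own. Each camera call takes 0.05 s, during which the arm holds its last target.

## Task

A spoked cart wheel, a barrel, a window frame with glazing bars and a ladder for the model cribs have been left scattered on the cutting mat. Put each one back into the bin of the stock tray that already holds parts of its kind, lying flat on or beside them near the bottom of the bin, the barrel standing upright on the bin's floor. The plain branch slice and the plain board offcut are not stock: leave them undisturbed where they lie.

Things in the scene. Friction and masses are not known exactly. Their poses are not given: they have to be found in the camera images.
- wheel: Wooden model cart wheel lying flat: rim, hub and six spokes with open gaps between them, 48 mm across, 10 mm thick, about 14 g; grip it by the outside of its rim. It starts on a flat, fixed 3 mm cutting mat, clear of the other pieces, at any yaw. Origin: centre of the underside; z up. Round, so its yaw does not matter.
- barrel: Wooden model barrel standing upright: 48 mm tall, 39 mm across the belly at half height, 32 mm at the ends, four dark iron hoops, about 35 g. It starts on a flat, fixed 3 mm cutting mat, clear of the other pieces, at any yaw. Origin: centre of the underside; z up. Round, so its yaw does not matter.
- window: Wooden model window frame lying flat: 48 mm along its x, 38 mm along its y, 8 mm thick, with a cross of glazing bars and four open panes, about 12 g. It starts on a flat, fixed 3 mm cutting mat, clear of the other pieces, at any yaw. Origin: centre of the underside; z up. 
- ladder: Wooden model ladder lying flat: 84 mm long along its x, 26 mm wide over its two rails along its y, 8 mm thick, five rungs, about 12 g. It starts on a flat, fixed 3 mm cutting mat, clear of the other pieces, at any yaw. Origin: centre of the underside; z up. 
- branch_slice: Slice sawn from a branch, lying flat: a solid disc with dark bark edge, as big as the wheel (48 to 50 mm across, 10 mm thick) but without spokes or gaps. Not stock: stays where it lies. It starts on a flat, fixed 3 mm cutting mat, clear of the other pieces, at any yaw. Origin: centre of the underside; z up. 
- board_offcut: Offcut of thin board, lying flat: a plain solid rectangle as big as the window (48 mm along x, 38 mm along y, 8 mm thick) but without panes. Not stock: stays where it lies. It starts on a flat, fixed 3 mm cutting mat, clear of the other pieces, at any yaw. Origin: centre of the underside; z up. 
- wheel_bin: Fixed open grey bin, 116 mm square, 34 high, walls and floor 2.5; one of four side by side (118 mm apart, any order) in a low plywood tray (walls 28 high). Its -x half holds its fixed stock: two spoked wheels lying side by side, top at z 12.5 mm, from x -53 to -5 mm; the +x half is empty. Origin: centre of the bin's underside; x, y along its sides, z up.
- barrel_bin: Fixed open grey bin, 116 mm square, 34 high, walls and floor 2.5; one of four side by side (118 mm apart, any order) in a low plywood tray (walls 28 high). Its -x half holds its fixed stock: two hooped barrels standing side by side, top at z 51 mm, from x -53 to -12 mm; the +x half is empty. Origin: centre of the bin's underside; x, y along its sides, z up.
- window_bin: Fixed open grey bin, 116 mm square, 34 high, walls and floor 2.5; one of four side by side (118 mm apart, any order) in a low plywood tray (walls 28 high). Its -x half holds its fixed stock: two window frames lying side by side, top at z 10.5 mm, from x -53 to -5 mm; the +x half is empty. Origin: centre of the bin's underside; x, y along its sides, z up.
- ladder_bin: Fixed open grey bin, 116 mm square, 34 high, walls and floor 2.5; one of four side by side (118 mm apart, any order) in a low plywood tray (walls 28 high). Its -x half holds its fixed stock: two ladders along y, one on the other, top at z 18.5 mm, from x -51 to -25 mm; the +x half is empty. Origin: centre of the bin's underside; x, y along its sides, z up.

How it is judged:
By the outcome, as a careful person would: the job done as asked, in the order asked, and still so for the second after the job is handed in, with the robot touching nothing.
It also fails if it takes over 104 s, if anything falls off the work surface, if the arm or the gripper's body presses on something with over 40 N, if the wrist force passes 120 N, or if a joint passes its speed limit or range.

## Working session

There is one attempt and no reset: what is moved stays moved. The work goes in short steps, Python scripts to look and compute and a tool call to move; the robot and the scene stay as the last step left them, time stands still between calls to the robot, and variables do not carry over. Pictures are saved under pics/ and viewed, and the job is handed in when it is done.

Besides the shell and the picture viewer there is one more tool, called after ">>>" by a JSON object that holds its "method" and its "body", one argument or row to a line. step_arm: Moves the arm, as the interface text tells. Its arguments: {"type":"object","properties":{"commands":{"type":"array","items":{"type":"array","items":{"type":"array","items":{"type":"number"}}}},"hand":{"type":"number"}},"required":["commands"]}

```bash
mkdir -p pics; cat > h.py <<'E'
from rig import arm
import numpy as np, cv2
from scipy.spatial.transform import Rotation as R
def cap(n,f=None):
    c=arm.capture(n)
    if f: cv2.imwrite('pics/'+f,c['img'])
    return c
def ray(c,uv):
    uv=np.array(uv,float).reshape(-1,1,2)
    p=cv2.undistortPoints(uv,np.array(c['camera_matrix']),np.array(c['D'])).reshape(-1,2)
    return p
def rot(c):
    o=np.array(c['orientation'])
    return R.from_euler('xyz',o).as_matrix() if o.size==3 else (o if o.shape==(3,3) else R.from_quat(o).as_matrix())
def toz(c,uv,z):
    p=ray(c,uv); d=np.c_[p,np.ones(len(p))]@rot(c).T; o=np.array(c['xyz'])
    return o+d*((z-o[2])/d[:,2])[:,None]
def proj(c,P):
    M=rot(c).T; P=np.array(P,float).reshape(-1,3)
    rv,_=cv2.Rodrigues(M); t=-M@np.array(c['xyz'])
    return cv2.projectPoints(P,rv,t,np.array(c['camera_matrix']),np.array(c['D']))[0].reshape(-1,2)
E
python3 - <<'E'
from h import *
for n in('top','side'):
    c=cap(n,n+'0.png'); print(n,c['xyz'],c['orientation'],c['camera_matrix'])
    for l in ['wheel','barrel','window','ladder','branch_slice','board_offcut','wheel_bin','barrel_bin','window_bin','ladder_bin']:
        for r in arm.find_in(l,n)[:3]:
            print(l,r['pixel'],round(r['conf'],2),toz(c,[r['pixel'][1],r['pixel'][0]],0.01)[0].round(3))
print(arm.observe())
E
```

```text
top [ 0.46840782 -0.01107015  0.903062  ] [-3.05232974e+00 -1.57527524e-03 -1.55476933e+00] [[383.18388325   0.         249.72320764]
 [  0.         383.18388325 190.7404345 ]
 [  0.           0.           1.        ]]
wheel [161.2, 208.8] 0.64 [0.617 0.086 0.01 ]
barrel [177.7, 106.4] 0.61 [0.574 0.325 0.01 ]
window [226.3, 167.2] 0.72 [0.462 0.179 0.01 ]
ladder [220.3, 212.1] 0.48 [0.478 0.075 0.01 ]
branch_slice [233.8, 118.6] 0.86 [0.443 0.291 0.01 ]
board_offcut [169.2, 155.2] 0.63 [0.596 0.212 0.01 ]
wheel_bin [181.7, 359.1] 0.88 [ 0.574 -0.267  0.01 ]
barrel_bin [231.0, 352.1] 0.62 [ 0.458 -0.25   0.01 ]
window_bin [174.5, 303.7] 0.75 [ 0.589 -0.137  0.01 ]
ladder_bin [224.7, 300.2] 0.61 [ 0.471 -0.13   0.01 ]
side [0.3585721  0.7668716  0.81169549] [-2.34099244  0.00526812 -2.94022655] [[424.45974632   0.         259.77547568]
 [  0.         424.45974632 191.19455198]
 [  0.           0.           1.        ]]
wheel [224.3, 218.2] 0.61 [0.607 0.096 0.01 ]
barrel [297.0, 209.3] 0.78 [0.57  0.304 0.01 ]
window [261.6, 267.4] 0.68 [0.464 0.185 0.01 ]
ladder [225.4, 271.0] 0.49 [
[... 260 characters left out ...]
55 [ 0.585 -0.154  0.01 ]
{'t': 1.1, 'joints': array([ 9.08735339e-01,  3.80580946e-01,  1.29739155e+00, -1.15827687e-05,
        1.46359393e+00, -2.15276751e-01]), 'joint_vel': array([-1.49463548e-03, -2.61309137e-03,  5.02819819e-05, -1.84052038e-06,
       -5.85546679e-04,  2.36889897e-03]), 'tau': array([ 7.13222744e-04, -4.37809861e+01, -2.24730062e+01,  7.13206013e-02,
        3.12789052e-02, -4.92010145e-06]), 'eef_pos': array([0.23761893, 0.49600232, 0.30276149]), 'ee_rot': array([3.14156949e+00, 1.68544395e-05, 2.69480966e+00]), 'ft_force': array([ 0.73997293, -0.15822279,  0.12755112]), 'ft_torque': array([ 0.00876337, -0.00630472,  0.05469535]), 'gripper_width': 1.001506048508837}
```

```bash
python3 - <<'E'
import cv2
a=cv2.imread('pics/top0.png'); 
cv2.imwrite('pics/t1.png',cv2.resize(a[130:270,60:260],None,fx=4,fy=4,interpolation=cv2.INTER_CUBIC))
cv2.imwrite('pics/t2.png',cv2.resize(a[130:270,250:410],None,fx=4,fy=4,interpolation=cv2.INTER_CUBIC))
E
```

```text
(no output)
```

View pics/top0.png

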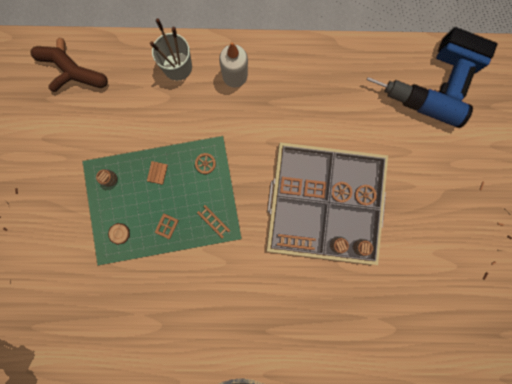

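View pics/t1.png

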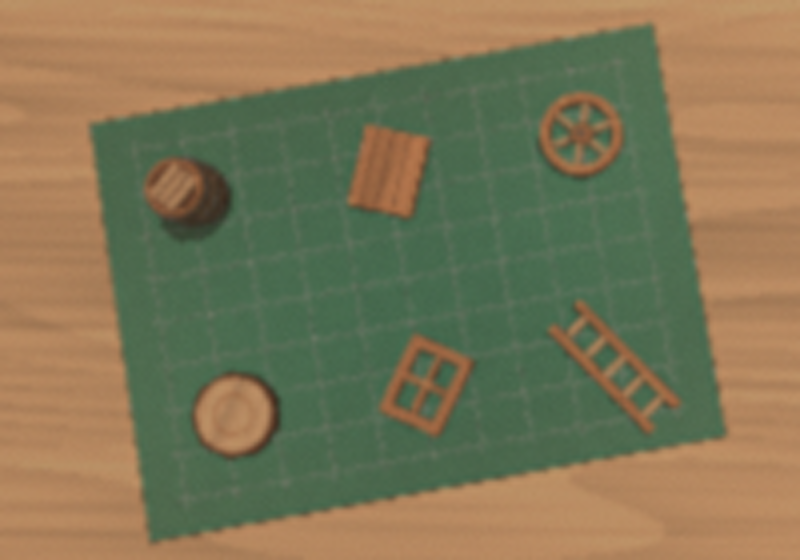

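View pics/t2.png

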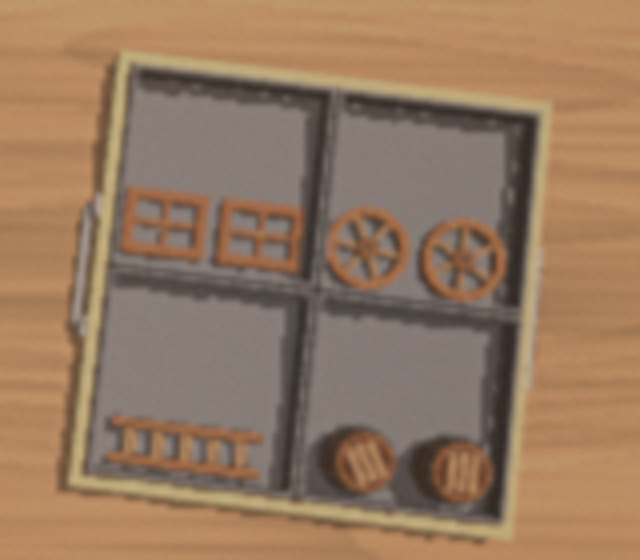

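View pics/side0.png

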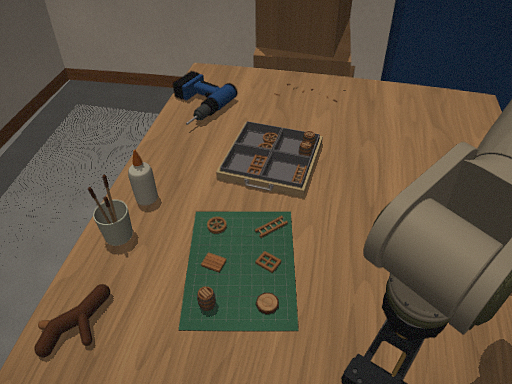

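```bash
cat > m.py <<'E'
from h import *
c=arm.capture('top'); im=c['img']
# mask non-green on mat
hsv=cv2.cvtColor(im,cv2.COLOR_BGR2HSV)
def seg(u,v,r=26):
    m=np.zeros(im.shape[:2],np.uint8)
    s=((hsv[...,0]<25)&(hsv[...,1]>60)&(hsv[...,2]>70)).astype(np.uint8)*255
    y0,x0=int(v)-r,int(u)-r; m[y0:y0+2*r,x0:x0+2*r]=s[y0:y0+2*r,x0:x0+2*r]
    cs,_=cv2.findContours(m,cv2.RETR_EXTERNAL,cv2.CHAIN_APPROX_NONE)
    return max(cs,key=cv2.contourArea).reshape(-1,2)
for n,u,v,z in [('wheel',205.5,163.5,.013),('window',166.7,226.5,.011),('ladder',213.5,221.5,.011),('barrel',103.3,176.7,.051),('offcut',157,173,.011),('slice',119,233.7,.013)]:
    k=seg(u,v,20 if n!='barrel' else 13); P=toz(c,k,z)[:,:2]
    (cx,cy),wh,a=cv2.minAreaRect((P*1000).astype(np.float32)); print(n,round(cx,1),round(cy,1),np.round(wh,1),round(a,1))
    if n in('barrel','wheel'): print(cv2.minEnclosingCircle((P*1000).astype(np.float32)))
f=lambda L,ox:[(x/4+ox,y/4+130) for x,y in L]
T=toz(c,f([(118,52),(552,103),(512,538),(66,487)],250),.028)*1000
print(T.round(1),T.mean(0)); print([np.linalg.norm(T[i]-T[i-1]).round(1) for i in range(4)],[np.degrees(np.arctan2(*(T[i]-T[i-1])[1::-1])).round(1) for i in range(4)])
print('lad',(toz(c,f([(578,300),(680,405),(650,432),(550,327)],60),.011)*1000).round(1))
print('barrel top', toz(c,f([(173,187)],60),.051))
# side
s=arm.capture('side'); q=arm.find_in('barrel','side'); 
E
python3 m.py
```

```text
wheel 611.8 94.8 [47.5 47. ] 1.4
((611.6432495117188, 95.12195587158203), 24.85870361328125)
window 463.5 181.3 [39.7 50. ] 65.3
ladder 475.9 72.3 [84.  26.2] 46.3
barrel 571.0 314.2 [39.2 34.6] 83.3
((572.5745849609375, 313.2817687988281), 21.026277542114258)
offcut 587.8 207.6 [39.5 49.8] 78.1
slice 444.2 291.2 [48.2 46.1] 2.5
[[ 659.   -78.5   28. ]
 [ 633.2 -329.7   28. ]
 [ 384.4 -303.1   28. ]
 [ 408.9  -51.3   28. ]] [ 521.36975646 -190.63610117   28.        ]
[np.float64(251.6), np.float64(252.5), np.float64(250.1), np.float64(252.9)] [np.float64(-6.2), np.float64(-95.9), np.float64(173.9), np.float64(84.5)]
lad [[513.2  93.6  11. ]
 [453.4  33.   11. ]
 [437.6  50.   11. ]
 [497.3 109.4  11. ]]
barrel top [[0.57081559 0.31712636 0.051     ]]
```

```bash
cat > g.py <<'E'
import sys
from h import *
C=np.array([.5214,-.1906]); a=np.radians(-6); ex=np.array([np.cos(a),np.sin(a)]); ey=np.array([-np.sin(a),np.cos(a)])
b=lambda sx,sy,dx:C+.059*(sx*ex+sy*ey)+dx*ex
T={'wheel':((.612,.095),174),'barrel':((.571,.3155),174),'window':((.4635,.1815),155.3),'ladder':((.4758,.072),46),
'wheel_p':(b(1,-1,.025),174),'barrel_p':(b(-1,-1,.022),174),'window_p':(b(1,1,.025),174),'ladder_p':(b(-1,1,.017),84)}
def go(n):
    o=arm.observe(); p=o['eef_pos']; psi=o['ee_rot'][2]
    xy,y=T[n]; d=np.array(xy)-p[:2]; 
    y=np.radians(y); turn=-((y-psi+np.pi)%(2*np.pi)-np.pi)
    f=lambda s:(d@[np.cos(s),np.sin(s)],d@[np.sin(s),-np.cos(s)])
    print(n,np.round(xy,4),'t',o['t'],'p',p.round(4),o['ee_rot'].round(3),'turn',round(turn,4),'now axes',np.round(f(psi),4),'after turn',np.round(f(y),4))
for n in sys.argv[1:]: go(n)
E
python3 g.py wheel wheel_p barrel_p window_p ladder_p
```

```text
wheel [0.612 0.095] t 1.25 p [0.2376 0.496  0.3028] [3.142 0.    2.695] turn -0.3421 now axes [-0.5109 -0.1999] after turn [-0.4142 -0.3597]
wheel_p [ 0.5988 -0.2581] t 1.25 p [0.2376 0.496  0.3028] [3.142 0.    2.695] turn -0.3421 now axes [-0.6515 -0.524 ] after turn [-0.438  -0.7122]
barrel_p [ 0.4784 -0.2454] t 1.25 p [0.2376 0.496  0.3028] [3.142 0.    2.695] turn -0.3421 now axes [-0.5375 -0.5646] after turn [-0.317  -0.7122]
window_p [ 0.6111 -0.1407] t 1.25 p [0.2376 0.496  0.3028] [3.142 0.    2.695] turn -0.3421 now axes [-0.6119 -0.4128] after turn [-0.438  -0.5942]
ladder_p [ 0.4858 -0.1275] t 1.25 p [0.2376 0.496  0.3028] [3.142 0.    2.695] turn 1.2287 now axes [-0.4932 -0.4551] after turn [-0.5942  0.312 ]
```

>>> {"method": "step_arm", "body": {
  "commands": [
    [[0,0,0.02,-0.114],[0,0,0.02,-0.114],[0,0,0.02,-0.114],[-0.0276,-0.024,0,0],[-0.0276,-0.024,0,0]]
  ],
  "hand": -0.6
}}

```text
t: 1.67
eef_pos: [0.287, 0.4422, 0.2415]
ee_rot: [-3.14, -0.002, 3.041]
ft_force: [0.6, -0.5, 0.3]
gripper_width: 0.801
```

>>> {"method": "step_arm", "body": {
  "commands": [
    [[-0.0276,-0.024,0,0],[-0.0276,-0.024,0,0],[-0.0276,-0.024,0,0],[-0.0276,-0.024,0,0],[-0.0276,-0.024,0,0]]
  ]
}}

```text
t: 2.08
eef_pos: [0.4132, 0.3072, 0.2429]
ee_rot: [3.141, 0.0, 3.037]
ft_force: [0.2, -0.4, 0.5]
gripper_width: 0.803
```

>>> {"method": "step_arm", "body": {
  "commands": [
    [[-0.0276,-0.024,0,0],[-0.0276,-0.024,0,0],[-0.0276,-0.024,0,0],[-0.0276,-0.024,0,0],[-0.0276,-0.024,0,0]]
  ]
}}

```text
t: 2.5
eef_pos: [0.5379, 0.1733, 0.2429]
ee_rot: [3.142, 0.0, 3.037]
ft_force: [0.4, -0.1, -0.4]
gripper_width: 0.801
```

```bash
python3 g.py wheel
```

```text
wheel [0.612 0.095] t 2.5 p [0.5379 0.1733 0.2429] [3.142 0.    3.037] turn -0.0002 now axes [-0.0819 -0.0701] after turn [-0.0818 -0.0702]
```

>>> {"method": "step_arm", "body": {
  "commands": [
    [[-0.0273,-0.0234,0.02,0],[-0.0273,-0.0234,0.02,0],[-0.0273,-0.0234,0.02,0],[0,0,0.03,0],[0,0,0.02,0]]
  ]
}}

```text
t: 2.92
eef_pos: [0.6115, 0.0947, 0.13]
ee_rot: [-3.141, -0.002, 3.034]
ft_force: [0.4, 0.5, -0.7]
gripper_width: 0.8
```

```bash
python3 g.py wheel; python3 -c "
from h import *
cap('side','s1.png'); a=cv2.imread('pics/s1.png'); cv2.imwrite('pics/s1c.png',cv2.resize(a[150:330,150:350],None,fx=3,fy=3))"
```

```text
wheel [0.612 0.095] t 2.9167 p [0.6115 0.0947 0.13  ] [-3.141e+00 -2.000e-03  3.034e+00] turn -0.0029 now axes [-0.0004  0.0004] after turn [-0.0004  0.0004]
```

View pics/s1c.png

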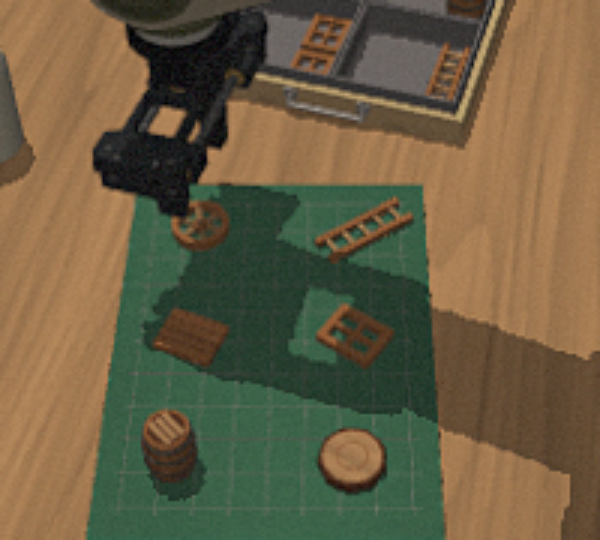

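The side view shows the open fingers standing over the wheel (crop ~(200,222)), nothing in the way. Descending.

>>> {"method": "step_arm", "body": {
  "commands": [
    [[0,0,0.025,0],[0,0,0.02,0],[0,0,0.01,0],[0,0,0.005,0],[0,0,0,0]]
  ]
}}

```text
t: 3.38
eef_pos: [0.611, 0.0967, 0.0727]
ee_rot: [-3.142, -0.001, 3.037]
ft_force: [0.2, 0.0, 0.5]
gripper_width: 0.797
```

>>> {"method": "step_arm", "body": {
  "commands": [
    [[0,0,0,0],[0,0,0,0],[0,0,0,0],[0,0,0,0],[0,0,0,0]]
  ],
  "hand": 1
}}

```text
t: 3.8
eef_pos: [0.6113, 0.0966, 0.0736]
ee_rot: [3.141, 0.001, 3.037]
ft_force: [-0.9, 0.1, 3.9]
gripper_width: 0.527
```

>>> {"method": "step_arm", "body": {
  "commands": [
    [[0,0,0,0],[0,0,0,0],[0,0,-0.01,0],[0,0,-0.02,0],[0,0,-0.03,0]]
  ]
}}

```text
t: 4.22
eef_pos: [0.61, 0.0965, 0.1318]
ee_rot: [-3.141, -0.005, 3.037]
ft_force: [0.4, 0.8, 0.8]
gripper_width: 0.524
```

```bash
python3 g.py wheel_p; python3 -c "
from h import *
cap('side','s2.png'); a=cv2.imread('pics/s2.png'); cv2.imwrite('pics/s2c.png',cv2.resize(a[150:330,150:350],None,fx=3,fy=3))"
```

```text
wheel_p [ 0.5988 -0.2581] t 4.2167 p [0.61   0.0965 0.1318] [-3.141 -0.005  3.037] turn -0.0002 now axes [-0.0259 -0.3538] after turn [-0.0258 -0.3538]
```

View pics/s2c.png

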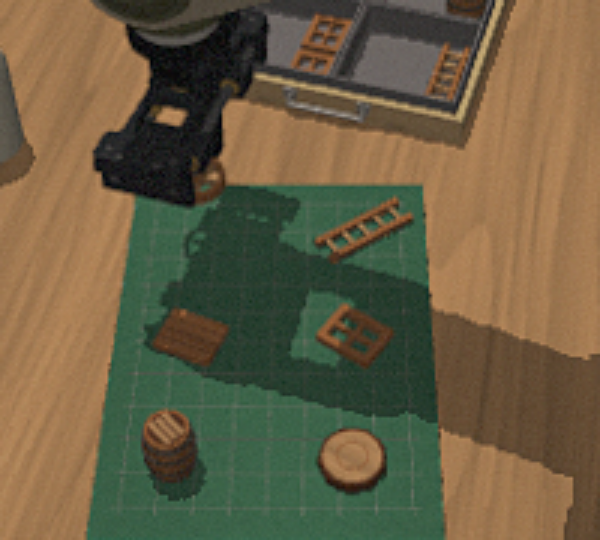

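>>> {"method": "step_arm", "body": {
  "commands": [
    [[0,-0.025,-0.02,0],[-0.004,-0.036,0,0],[-0.004,-0.036,0,0],[-0.004,-0.036,0,0],[-0.004,-0.036,0,0]]
  ]
}}

```text
t: 4.68
eef_pos: [0.609, -0.0748, 0.1535]
ee_rot: [-3.141, 0.001, 3.037]
ft_force: [0.7, -0.1, -0.3]
gripper_width: 0.521
```

>>> {"method": "step_arm", "body": {
  "commands": [
    [[-0.004,-0.036,0,0],[-0.004,-0.036,0,0],[0,-0.036,0,0],[0,-0.036,0,0],[0,-0.036,0,0]]
  ]
}}

```text
t: 5.1
eef_pos: [0.5979, -0.2548, 0.1533]
ee_rot: [-3.141, 0.0, 3.037]
ft_force: [0.4, 0.1, -0.7]
gripper_width: 0.522
```

>>> {"method": "step_arm", "body": {
  "commands": [
    [[0,0,0,0],[0,0,0,0]]
  ]
}}

```text
t: 5.27
eef_pos: [0.5979, -0.2547, 0.1529]
ee_rot: [-3.142, 0.0, 3.034]
ft_force: [0.1, 0.6, -0.6]
gripper_width: 0.525
```

```bash
python3 g.py wheel_p; python3 -c "
from h import *
cap('top','t3.png'); a=cv2.imread('pics/t3.png'); cv2.imwrite('pics/t3c.png',cv2.resize(a[120:280,250:410],None,fx=3,fy=3))"
```

```text
wheel_p [ 0.5988 -0.2581] t 5.2667 p [ 0.5979 -0.2547  0.1529] [-3.142  0.     3.034] turn -0.003 now axes [-0.0013 -0.0032] after turn [-0.0013 -0.0032]
```

View pics/t3c.png

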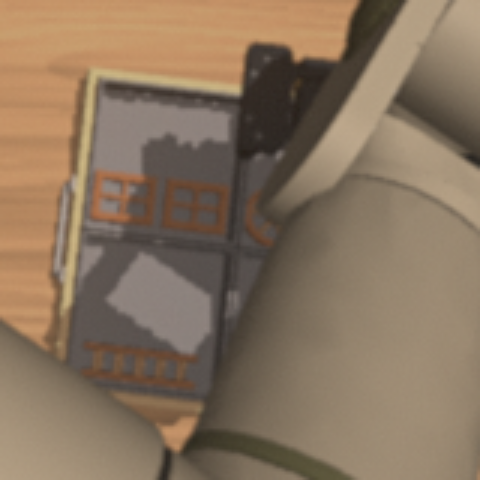

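The top view is blocked by the arm over the wheel bin (bin at crop ~(290,150)); the position agrees with the measured bin, so I descend while watching force.

>>> {"method": "step_arm", "body": {
  "commands": [
    [[-0.001,-0.003,0.03,0],[0,0,0.025,0],[0,0,0.012,0],[0,0,0.006,0],[0,0,0,0]]
  ]
}}

```text
t: 5.73
eef_pos: [0.5992, -0.2551, 0.0793]
ee_rot: [3.141, -0.001, 3.038]
ft_force: [-0.3, 0.1, -0.0]
gripper_width: 0.526
```

>>> {"method": "step_arm", "body": {
  "commands": [
    [[0,0,0.003,0],[0,0,0,0],[0,0,0,0]]
  ]
}}

```text
t: 5.98
eef_pos: [0.5994, -0.2562, 0.0777]
ee_rot: [-3.141, 0.001, 3.037]
ft_force: [-0.4, -0.5, 0.2]
gripper_width: 0.53
```

>>> {"method": "step_arm", "body": {
  "commands": [
    [[0,0,0.003,0],[0,0,0,0],[0,0,0,0]]
  ]
}}

```text
t: 6.23
eef_pos: [0.5996, -0.2563, 0.0752]
ee_rot: [-3.141, 0.003, 3.037]
ft_force: [0.7, 1.1, 5.3]
gripper_width: 0.535
```

>>> {"method": "step_arm", "body": {
  "commands": [
    [[0,0,0.001,0],[0,0,0,0],[0,0,0,0]]
  ]
}}

```text
t: 6.48
eef_pos: [0.5997, -0.2563, 0.0751]
ee_rot: [-3.141, 0.003, 3.037]
ft_force: [-2.3, 2.1, 12.3]
gripper_width: 0.534
```

>>> {"method": "step_arm", "body": {
  "commands": [
    [[0,0,0,0],[0,0,0,0],[0,0,0,0],[0,0,0,0]]
  ],
  "hand": 0.25
}}

```text
t: 6.82
eef_pos: [0.5997, -0.2563, 0.0751]
ee_rot: [-3.14, 0.003, 3.037]
ft_force: [-1.5, 2.5, 12.5]
gripper_width: 0.531
```

>>> {"method": "step_arm", "body": {
  "commands": [
    [[0,0,-0.01,0],[0,0,-0.03,0],[0,0,-0.04,0],[0,0.02,-0.03,0],[0,0.036,0,0]]
  ]
}}

```text
t: 7.23
eef_pos: [0.6063, -0.2036, 0.1901]
ee_rot: [-3.136, 0.012, 3.033]
ft_force: [0.3, 0.5, -0.5]
gripper_width: 0.529
```

```bash
python3 g.py barrel
```

```text
barrel [0.571  0.3155] t 7.2333 p [ 0.6063 -0.2036  0.1901] [-3.136  0.012  3.033] turn -0.004 now axes [0.0915 0.5122] after turn [0.0894 0.5125]
```

I computed the opening wrong (0.25 is 33 mm), so the wheel is still held. Going back to place it.

>>> {"method": "step_arm", "body": {
  "commands": [
    [[0,-0.036,0,0],[0,-0.02,0.03,0],[0,0,0.02,0],[0,0,0,0],[0,0,0,0]]
  ]
}}

```text
t: 7.65
eef_pos: [0.5989, -0.256, 0.1328]
ee_rot: [3.141, -0.001, 3.037]
ft_force: [0.3, -1.8, 0.4]
gripper_width: 0.534
```

```bash
python3 g.py wheel_p;  python3 -c "
from h import *
cap('side','s4.png'); a=cv2.imread('pics/s4.png'); cv2.imwrite('pics/s4c.png',cv2.resize(a[100:220,180:360],None,fx=4,fy=4))"
```

```text
wheel_p [ 0.5988 -0.2581] t 7.65 p [ 0.5989 -0.256   0.1328] [ 3.141e+00 -1.000e-03  3.037e+00] turn -0.0003 now axes [-0.0001 -0.002 ] after turn [-0.0001 -0.002 ]
```

View pics/s4c.png

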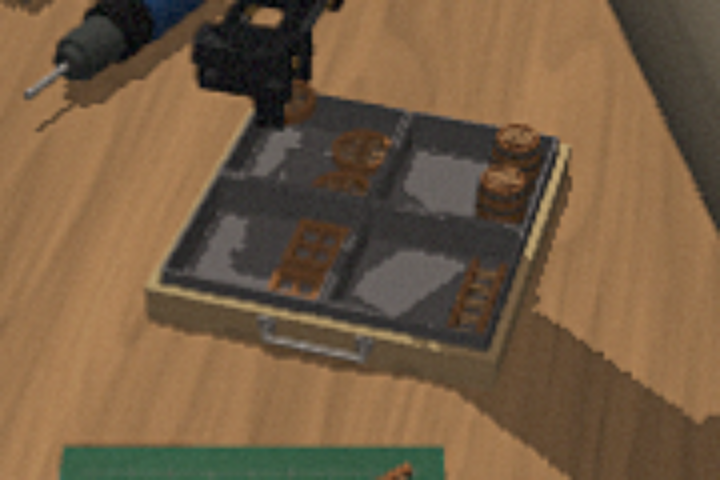

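Wheel held at crop (300,98), above the wheel bin's empty half.

>>> {"method": "step_arm", "body": {
  "commands": [
    [[0,-0.002,0.025,0],[0,0,0.02,0],[0,0,0.01,0],[0,0,0.002,0],[0,0,0,0]]
  ]
}}

```text
t: 8.12
eef_pos: [0.5992, -0.2581, 0.0767]
ee_rot: [-3.141, 0.001, 3.037]
ft_force: [0.2, -1.1, 0.4]
gripper_width: 0.531
```

>>> {"method": "step_arm", "body": {
  "commands": [
    [[0,0,0,0],[0,0,0,0],[0,0,0,0]]
  ],
  "hand": -0.5
}}

```text
t: 8.37
eef_pos: [0.5992, -0.2583, 0.0769]
ee_rot: [-3.141, 0.002, 3.037]
ft_force: [0.2, -0.9, 0.1]
gripper_width: 0.732
```

>>> {"method": "step_arm", "body": {
  "commands": [
    [[0,0,-0.01,0],[0,0,-0.03,0],[0,0,-0.04,0],[0,0.02,-0.03,0],[0,0.036,0,0]]
  ]
}}

```text
t: 8.78
eef_pos: [0.6061, -0.2055, 0.1936]
ee_rot: [-3.136, 0.012, 3.033]
ft_force: [1.1, -0.4, -0.1]
gripper_width: 0.75
```

```bash
python3 g.py barrel
```

```text
barrel [0.571  0.3155] t 8.7833 p [ 0.6061 -0.2055  0.1936] [-3.136  0.012  3.033] turn -0.004 now axes [0.0914 0.5141] after turn [0.0894 0.5144]
```

>>> {"method": "step_arm", "body": {
  "commands": [
    [[0.006,0.034,0,0],[0.006,0.034,0,0],[0.006,0.034,0,0],[0.006,0.034,0,0],[0.006,0.034,0,0]]
  ]
}}

```text
t: 9.2
eef_pos: [0.5923, -0.0286, 0.187]
ee_rot: [-3.141, 0.001, 3.037]
ft_force: [1.1, 0.1, 0.4]
gripper_width: 0.753
```

>>> {"method": "step_arm", "body": {
  "commands": [
    [[0.006,0.034,0,0],[0.006,0.034,0,0],[0.006,0.034,0,0],[0.006,0.034,0,0],[0.006,0.034,0,0]]
  ]
}}

```text
t: 9.62
eef_pos: [0.5803, 0.1437, 0.187]
ee_rot: [3.141, 0.001, 3.037]
ft_force: [0.3, -0.1, -0.3]
gripper_width: 0.749
```

>>> {"method": "step_arm", "body": {
  "commands": [
    [[0.006,0.034,0,0],[0.006,0.034,0,0],[0.006,0.034,0,0],[0.006,0.034,0,0],[0,0,0,0]]
  ]
}}

```text
t: 10.03
eef_pos: [0.5697, 0.285, 0.1868]
ee_rot: [3.14, 0.001, 3.042]
ft_force: [-1.0, 0.6, 0.1]
gripper_width: 0.752
```

```bash
python3 g.py barrel;  python3 -c "
from h import *
cap('top','t5.png'); a=cv2.imread('pics/t5.png'); cv2.imwrite('pics/t5c.png',cv2.resize(a[130:270,250:410],None,fx=4,fy=4))
cap('side','s5.png'); a=cv2.imread('pics/s5.png'); cv2.imwrite('pics/s5c.png',cv2.resize(a[100:340,150:350],None,fx=2.5,fy=2.5))"
```

```text
barrel [0.571  0.3155] t 10.0333 p [0.5697 0.285  0.1868] [3.140e+00 1.000e-03 3.042e+00] turn 0.005 now axes [0.0017 0.0305] after turn [0.0019 0.0305]
```

View pics/t5c.png

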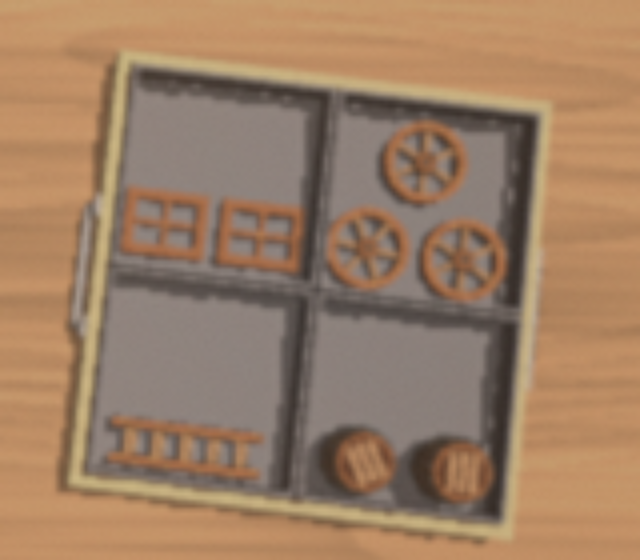

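View pics/s5c.png

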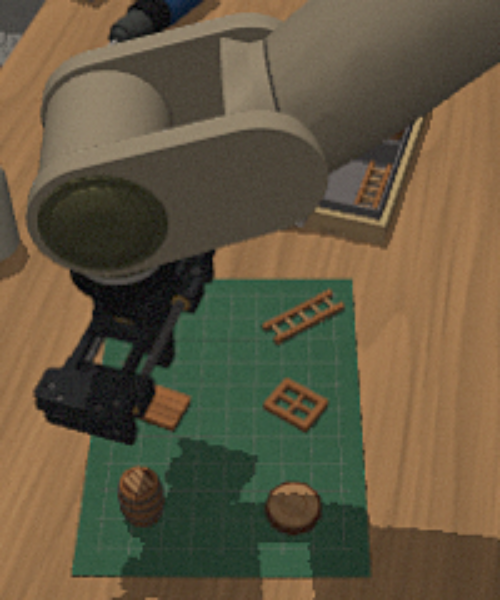

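The wheel lies flat at crop (424,162), amid the empty half. Now the barrel (side crop (140,495)).

>>> {"method": "step_arm", "body": {
  "commands": [
    [[0.002,0.03,0,0.005],[0,0,0.03,0],[0,0,0.03,0],[0,0,0,0]]
  ]
}}

```text
t: 10.47
eef_pos: [0.5706, 0.3078, 0.1211]
ee_rot: [-3.138, -0.008, 3.03]
ft_force: [-0.3, -0.7, -1.2]
gripper_width: 0.748
```

>>> {"method": "step_arm", "body": {
  "commands": [
    [[0,0,0.03,0],[0,0,0.02,0],[0,0,0.004,0],[0,0,0,0]]
  ]
}}

```text
t: 10.8
eef_pos: [0.5725, 0.3088, 0.0722]
ee_rot: [-3.141, -0.001, 3.03]
ft_force: [-0.4, 0.2, -0.5]
gripper_width: 0.748
```

>>> {"method": "step_arm", "body": {
  "commands": [
    [[0,0,0,0],[0,0,0,0],[0,0,0,0],[0,0,0,0],[0,0,0,0]]
  ],
  "hand": 1
}}

```text
t: 11.22
eef_pos: [0.5724, 0.3099, 0.0728]
ee_rot: [3.141, 0.001, 3.032]
ft_force: [-1.2, -1.1, 4.3]
gripper_width: 0.417
```

>>> {"method": "step_arm", "body": {
  "commands": [
    [[0,0,0,0],[0,0,0,0],[0,0,-0.01,0],[0,0,-0.03,0],[0,0,-0.03,0]]
  ]
}}

```text
t: 11.63
eef_pos: [0.5715, 0.3096, 0.142]
ee_rot: [-3.14, -0.003, 3.032]
ft_force: [-0.0, -0.2, -0.1]
gripper_width: 0.42
```

```bash
python3 g.py barrel_p;  python3 -c "
from h import *
cap('side','s6.png'); a=cv2.imread('pics/s6.png'); cv2.imwrite('pics/s6c.png',cv2.resize(a[180:340,150:350],None,fx=3,fy=3))"
```

```text
barrel_p [ 0.4784 -0.2454] t 11.6333 p [0.5715 0.3096 0.142 ] [-3.140e+00 -3.000e-03  3.032e+00] turn -0.0051 now axes [ 0.0317 -0.5619] after turn [ 0.0346 -0.5617]
```

View pics/s6c.png

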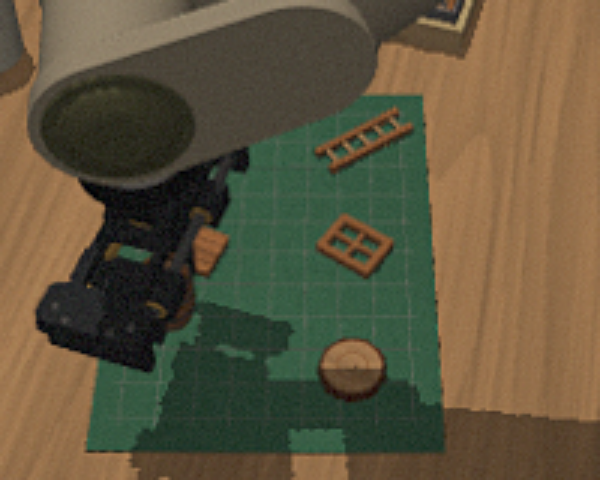

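>>> {"method": "step_arm", "body": {
  "commands": [
    [[0,0,-0.03,-0.005],[0.002,-0.035,-0.02,0],[0.002,-0.035,0,0],[0.002,-0.035,0,0],[0.002,-0.035,0,0]]
  ]
}}

```text
t: 12.1
eef_pos: [0.5488, 0.1702, 0.1925]
ee_rot: [3.141, 0.001, 3.038]
ft_force: [0.9, 0.2, -0.2]
gripper_width: 0.421
```

>>> {"method": "step_arm", "body": {
  "commands": [
    [[0.002,-0.035,0,0],[0.002,-0.035,0,0],[0.002,-0.035,0,0],[0.002,-0.035,0,0],[0.002,-0.035,0,0]]
  ]
}}

```text
t: 12.52
eef_pos: [0.5206, -0.0031, 0.1923]
ee_rot: [-3.142, 0.001, 3.037]
ft_force: [0.4, -0.8, -0.9]
gripper_width: 0.425
```

>>> {"method": "step_arm", "body": {
  "commands": [
    [[0.002,-0.035,0,0],[0.002,-0.035,0,0],[0.002,-0.035,0,0],[0.002,-0.035,0,0],[0.002,-0.035,0,0]]
  ]
}}

```text
t: 12.93
eef_pos: [0.4924, -0.1762, 0.1923]
ee_rot: [-3.141, 0.0, 3.037]
ft_force: [1.0, -0.7, 1.2]
gripper_width: 0.421
```

>>> {"method": "step_arm", "body": {
  "commands": [
    [[0.002,-0.035,0,0],[0,0,0,0],[0,0,0,0]]
  ]
}}

```text
t: 13.18
eef_pos: [0.487, -0.2104, 0.1919]
ee_rot: [3.142, 0.0, 3.034]
ft_force: [0.7, -0.1, -0.4]
gripper_width: 0.426
```

```bash
python3 g.py barrel_p
```

```text
barrel_p [ 0.4784 -0.2454] t 13.1833 p [ 0.487  -0.2104  0.1919] [3.142 0.    3.034] turn -0.003 now axes [ 0.0047 -0.0357] after turn [ 0.0048 -0.0357]
```

>>> {"method": "step_arm", "body": {
  "commands": [
    [[0.005,-0.0355,0,0],[0,0,0.03,0],[0,0,0.03,0],[0,0,0.02,0],[0,0,0,0]]
  ]
}}

```text
t: 13.6
eef_pos: [0.4777, -0.2417, 0.1086]
ee_rot: [3.137, -0.006, 3.038]
ft_force: [-0.5, 0.5, -0.1]
gripper_width: 0.42
```

```bash
python3 g.py barrel_p;  python3 -c "
from h import *
cap('side','s7.png'); a=cv2.imread('pics/s7.png'); cv2.imwrite('pics/s7c.png',cv2.resize(a[100:220,180:360],None,fx=4,fy=4))"
```

```text
barrel_p [ 0.4784 -0.2454] t 13.6 p [ 0.4777 -0.2417  0.1086] [ 3.137 -0.006  3.038] turn 0.0011 now axes [-0.0011 -0.0036] after turn [-0.0011 -0.0036]
```

View pics/s7c.png

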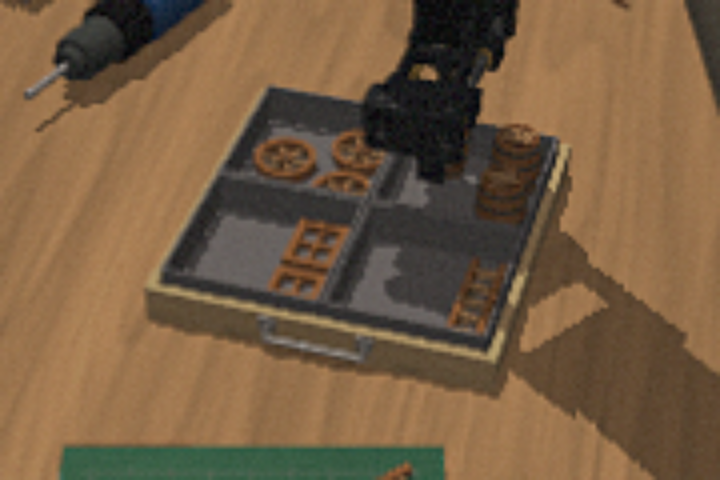

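The barrel is held over the barrel bin (crop (440,160)), clear of its stock. Lowering.

>>> {"method": "step_arm", "body": {
  "commands": [
    [[-0.001,-0.0035,0,0],[0,0,0.018,0],[0,0,0.01,0],[0,0,0.004,0],[0,0,0,0]]
  ]
}}

```text
t: 14.07
eef_pos: [0.4793, -0.2474, 0.0797]
ee_rot: [3.141, -0.0, 3.037]
ft_force: [0.4, 0.0, 0.1]
gripper_width: 0.426
```

>>> {"method": "step_arm", "body": {
  "commands": [
    [[0,0,0,0],[0,0,0.001,0],[0,0,0,0]]
  ]
}}

```text
t: 14.32
eef_pos: [0.4794, -0.2477, 0.0793]
ee_rot: [-3.141, 0.001, 3.037]
ft_force: [0.5, 0.2, 0.5]
gripper_width: 0.423
```

>>> {"method": "step_arm", "body": {
  "commands": [
    [[0,0.002,0.003,0],[0,0,0.002,0],[0,0,0,0],[0,0,0,0]]
  ]
}}

```text
t: 14.65
eef_pos: [0.4802, -0.247, 0.0764]
ee_rot: [-3.137, 0.004, 3.037]
ft_force: [-6.2, -3.5, 22.3]
gripper_width: 0.418
```

>>> {"method": "step_arm", "body": {
  "commands": [
    [[0,0,0.002,0],[0,0,0,0],[0,0,0,0]]
  ]
}}

```text
t: 14.9
eef_pos: [0.4805, -0.247, 0.075]
ee_rot: [-3.137, 0.005, 3.037]
ft_force: [-5.0, -1.7, 26.4]
gripper_width: 0.416
```

>>> {"method": "step_arm", "body": {
  "commands": [
    [[0,0,0,0],[0,0,0,0],[0,0,0,0],[0,0,0,0]]
  ],
  "hand": -0.35
}}

```text
t: 15.23
eef_pos: [0.4802, -0.247, 0.073]
ee_rot: [-3.138, 0.003, 3.037]
ft_force: [-1.6, -5.4, 9.4]
gripper_width: 0.668
```

>>> {"method": "step_arm", "body": {
  "commands": [
    [[0,0,-0.01,0],[0,0,-0.03,0],[0,0,-0.04,0],[0,0,-0.03,0],[0,0.036,0,0]]
  ]
}}

```text
t: 15.65
eef_pos: [0.4848, -0.2141, 0.1876]
ee_rot: [-3.135, 0.01, 3.033]
ft_force: [1.1, -0.2, -0.0]
gripper_width: 0.676
```

```bash
python3 g.py window;  python3 -c "
from h import *
cap('side','s8.png'); a=cv2.imread('pics/s8.png'); cv2.imwrite('pics/s8c.png',cv2.resize(a[100:220,180:360],None,fx=4,fy=4))"
```

```text
window [0.4635 0.1815] t 15.65 p [ 0.4848 -0.2141  0.1876] [-3.135  0.01   3.033] turn 0.3223 now axes [0.0642 0.3909] after turn [0.1847 0.3505]
```

View pics/s8c.png

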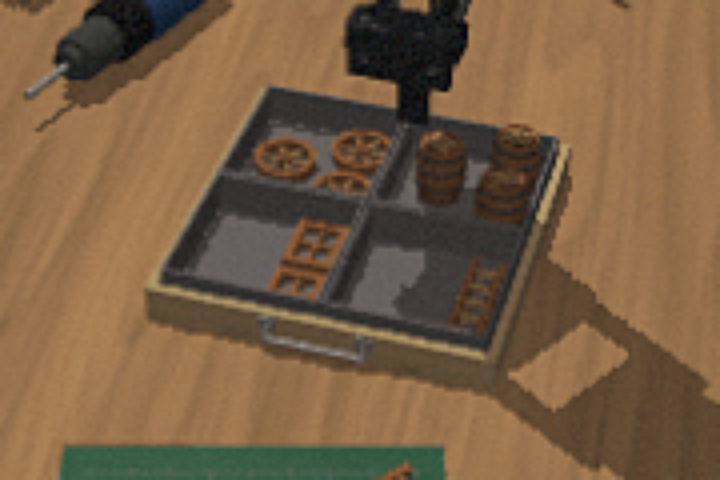

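The barrel stands upright in its bin (crop (440,168)). Next, the window.

>>> {"method": "step_arm", "body": {
  "commands": [
    [[0.0058,0.0355,0,0],[0.0058,0.0355,0,0],[0.0058,0.0355,0,0],[0.0058,0.0355,0,0],[0.0058,0.0355,0,0]]
  ]
}}

```text
t: 16.12
eef_pos: [0.4721, -0.0282, 0.1818]
ee_rot: [3.141, -0.001, 3.037]
ft_force: [0.6, -1.0, 0.3]
gripper_width: 0.674
```

>>> {"method": "step_arm", "body": {
  "commands": [
    [[0.0058,0.0355,0,0],[0.0058,0.0355,0,0],[0.0058,0.0355,0,0],[0.0058,0.0355,0,0],[0.0058,0.0355,0,0]]
  ]
}}

```text
t: 16.53
eef_pos: [0.4617, 0.1513, 0.1818]
ee_rot: [3.142, -0.001, 3.037]
ft_force: [0.9, -0.2, 0.1]
gripper_width: 0.676
```

>>> {"method": "step_arm", "body": {
  "commands": [
    [[0.0058,0.0355,0,0],[0,0,0.02,0.107],[0,0,0.02,0.107],[0,0,0.01,0.107],[0,0,0,0]]
  ]
}}

```text
t: 16.95
eef_pos: [0.4593, 0.1856, 0.1299]
ee_rot: [-3.139, -0.004, 2.713]
ft_force: [0.0, -0.5, -0.2]
gripper_width: 0.676
```

```bash
python3 g.py window
```

```text
window [0.4635 0.1815] t 16.95 p [0.4593 0.1856 0.1299] [-3.139 -0.004  2.713] turn 0.0024 now axes [-0.0055 -0.0019] after turn [-0.0055 -0.0019]
```

>>> {"method": "step_arm", "body": {
  "commands": [
    [[-0.0055,-0.002,0.025,0],[0,0,0.02,0],[0,0,0.01,0],[0,0,0.003,0],[0,0,0,0]]
  ]
}}

```text
t: 17.37
eef_pos: [0.4648, 0.1811, 0.0738]
ee_rot: [-3.141, -0.001, 2.718]
ft_force: [0.6, -0.5, -0.2]
gripper_width: 0.671
```

>>> {"method": "step_arm", "body": {
  "commands": [
    [[0,0,0,0],[0,0,0,0]]
  ]
}}

```text
t: 17.53
eef_pos: [0.4652, 0.1813, 0.0748]
ee_rot: [3.141, 0.001, 2.717]
ft_force: [-0.8, 0.0, 0.5]
gripper_width: 0.678
```

```bash
python3 g.py window;  python3 -c "
from h import *
cap('side','s9.png'); a=cv2.imread('pics/s9.png'); cv2.imwrite('pics/s9c.png',cv2.resize(a[200:320,180:360],None,fx=4,fy=4))"
```

```text
window [0.4635 0.1815] t 17.5333 p [0.4652 0.1813 0.0748] [3.141e+00 1.000e-03 2.717e+00] turn 0.0063 now axes [ 0.0016 -0.0005] after turn [ 0.0016 -0.0005]
```

View pics/s9c.png

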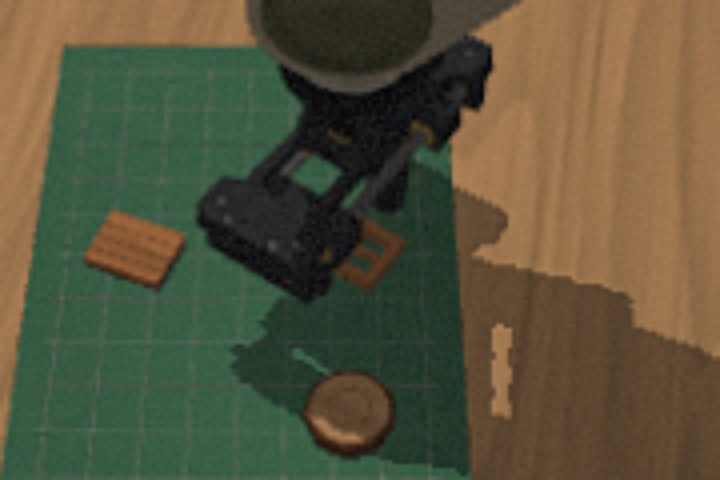

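The fingers straddle the window (crop (375,255)); 5 mm lower, then close.

>>> {"method": "step_arm", "body": {
  "commands": [
    [[0,0,0.004,0],[0,0,0.002,0],[0,0,0,0],[0,0,0,0]]
  ]
}}

```text
t: 17.92
eef_pos: [0.4648, 0.1812, 0.0677]
ee_rot: [-3.141, -0.0, 2.716]
ft_force: [-0.5, -0.2, -0.8]
gripper_width: 0.672
```

>>> {"method": "step_arm", "body": {
  "commands": [
    [[0,0,0,0],[0,0,0,0],[0,0,0,0],[0,0,0,0],[0,0,0,0]]
  ],
  "hand": 1
}}

```text
t: 18.33
eef_pos: [0.4648, 0.1812, 0.0678]
ee_rot: [3.142, 0.0, 2.716]
ft_force: [0.4, 0.2, 0.3]
gripper_width: 0.428
```

>>> {"method": "step_arm", "body": {
  "commands": [
    [[0,0,0,0],[0,0,0,0],[0,0,-0.01,0],[0,0,-0.03,0],[0,0,-0.03,0]]
  ]
}}

```text
t: 18.75
eef_pos: [0.4643, 0.1811, 0.1379]
ee_rot: [-3.14, -0.003, 2.716]
ft_force: [1.5, 0.3, -0.4]
gripper_width: 0.424
```

```bash
python3 g.py window_p;  python3 -c "
from h import *
cap('side','s10.png'); a=cv2.imread('pics/s10.png'); cv2.imwrite('pics/s10c.png',cv2.resize(a[200:320,180:360],None,fx=4,fy=4))"
```

```text
window_p [ 0.6111 -0.1407] t 18.75 p [0.4643 0.1811 0.1379] [-3.140e+00 -3.000e-03  2.716e+00] turn -0.3211 now axes [-0.2666 -0.2324] after turn [-0.1796 -0.3047]
```

View pics/s10c.png

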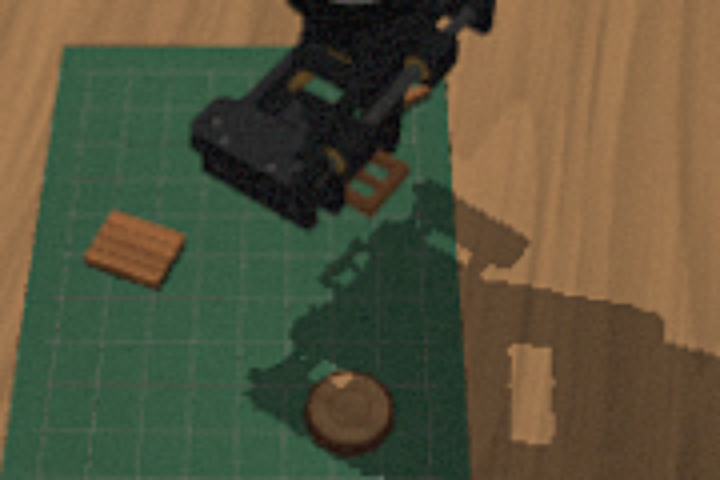

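>>> {"method": "step_arm", "body": {
  "commands": [
    [[0,0,-0.015,-0.107],[0,0,-0.015,-0.107],[0,0,0,-0.107],[-0.02,-0.034,0,0],[-0.02,-0.034,0,0]]
  ]
}}

```text
t: 19.22
eef_pos: [0.4973, 0.1097, 0.168]
ee_rot: [3.141, 0.001, 3.041]
ft_force: [1.8, 0.7, -0.3]
gripper_width: 0.423
```

>>> {"method": "step_arm", "body": {
  "commands": [
    [[-0.02,-0.034,0,0],[-0.02,-0.034,0,0],[-0.02,-0.034,0,0],[-0.02,-0.034,0,0],[-0.02,-0.034,0,0]]
  ]
}}

```text
t: 19.63
eef_pos: [0.5796, -0.0722, 0.1676]
ee_rot: [3.142, -0.0, 3.037]
ft_force: [0.1, 0.5, 0.2]
gripper_width: 0.424
```

>>> {"method": "step_arm", "body": {
  "commands": [
    [[-0.02,-0.034,0,0],[-0.02,-0.034,0,0],[0,0,0,0],[0,0,0,0]]
  ]
}}

```text
t: 19.97
eef_pos: [0.6119, -0.1437, 0.1669]
ee_rot: [3.141, -0.001, 3.034]
ft_force: [0.3, 0.3, -0.2]
gripper_width: 0.426
```

```bash
python3 g.py window_p
```

```text
window_p [ 0.6111 -0.1407] t 19.9667 p [ 0.6119 -0.1437  0.1669] [ 3.141e+00 -1.000e-03  3.034e+00] turn -0.0027 now axes [0.0012 0.0029] after turn [0.0011 0.0029]
```

>>> {"method": "step_arm", "body": {
  "commands": [
    [[0.001,0.003,0.03,0],[0,0,0.03,0],[0,0,0.02,0],[0,0,0.01,0],[0,0,0,0]]
  ]
}}

```text
t: 20.38
eef_pos: [0.6102, -0.1375, 0.0758]
ee_rot: [3.14, -0.004, 3.038]
ft_force: [0.0, 0.1, -0.8]
gripper_width: 0.425
```

>>> {"method": "step_arm", "body": {
  "commands": [
    [[0,0,0.003,0],[0,0,0,0],[0,0,0,0]]
  ]
}}

```text
t: 20.63
eef_pos: [0.6116, -0.1388, 0.076]
ee_rot: [-3.141, 0.002, 3.037]
ft_force: [0.1, 0.7, 0.0]
gripper_width: 0.427
```

```bash
python3 g.py window_p;  python3 -c "
from h import *
cap('side','s11.png'); a=cv2.imread('pics/s11.png'); cv2.imwrite('pics/s11c.png',cv2.resize(a[100:220,180:360],None,fx=4,fy=4))"
```

```text
window_p [ 0.6111 -0.1407] t 20.6333 p [ 0.6116 -0.1388  0.076 ] [-3.141e+00  2.000e-03  3.037e+00] turn 0.0002 now axes [ 0.0003 -0.0019] after turn [ 0.0003 -0.0019]
```

View pics/s11c.png

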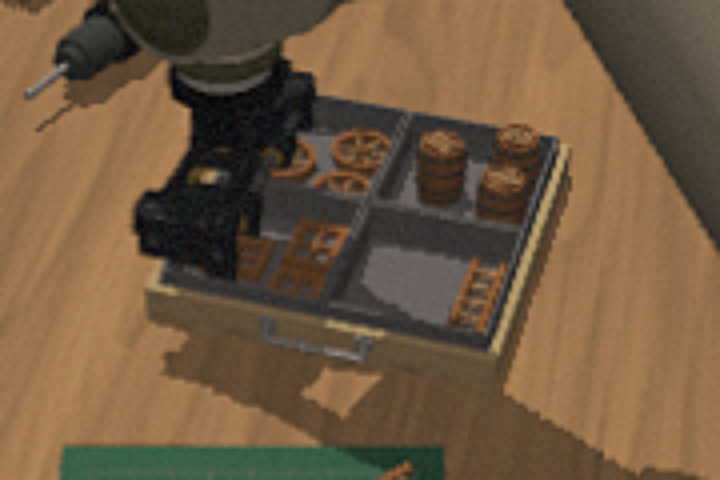

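The window is in the bin (crop (250,260)), beside its stock. Down the last millimetres.

>>> {"method": "step_arm", "body": {
  "commands": [
    [[0,0,0.003,0],[0,0,0.003,0],[0,0,0,0],[0,0,0,0]]
  ]
}}

```text
t: 21.02
eef_pos: [0.6117, -0.139, 0.0729]
ee_rot: [-3.14, 0.004, 3.037]
ft_force: [-9.9, 2.8, 29.9]
gripper_width: 0.425
```

>>> {"method": "step_arm", "body": {
  "commands": [
    [[0,0,0.001,0],[0,0,0,0],[0,0,0,0]]
  ]
}}

```text
t: 21.27
eef_pos: [0.6117, -0.139, 0.0729]
ee_rot: [-3.14, 0.004, 3.037]
ft_force: [-11.8, 3.4, 37.0]
gripper_width: 0.418
```

>>> {"method": "step_arm", "body": {
  "commands": [
    [[0,0,-0.003,0],[0,0,0,0],[0,0,0,0],[0,0,0,0]]
  ],
  "hand": -0.3
}}

```text
t: 21.6
eef_pos: [0.6121, -0.1409, 0.073]
ee_rot: [-3.138, 0.005, 3.037]
ft_force: [-3.0, -8.9, 14.7]
gripper_width: 0.643
```

>>> {"method": "step_arm", "body": {
  "commands": [
    [[0,0,-0.01,0],[0,0,-0.03,0],[0,0,-0.04,0],[0,0.02,-0.02,0],[0,0.036,0,0]]
  ]
}}

```text
t: 22.02
eef_pos: [0.6185, -0.0856, 0.176]
ee_rot: [-3.139, 0.009, 3.033]
ft_force: [0.6, -0.1, -0.2]
gripper_width: 0.646
```

```bash
python3 g.py ladder
```

```text
ladder [0.4758 0.072 ] t 22.0167 p [ 0.6185 -0.0856  0.176 ] [-3.139  0.009  3.033] turn 2.23 now axes [0.1589 0.1412] after turn [ 0.0143 -0.2121]
```

>>> {"method": "step_arm", "body": {
  "commands": [
    [[0,0,0,0.124],[0,0,0,0.124],[0,0,0,0.124],[0,0,0,0.124],[0,0,0,0.124]]
  ],
  "hand": -0.1
}}

```text
t: 22.43
eef_pos: [0.6169, -0.0829, 0.1708]
ee_rot: [3.141, -0.0, 2.411]
ft_force: [-0.4, 0.6, 0.5]
gripper_width: 0.548
```

>>> {"method": "step_arm", "body": {
  "commands": [
    [[0,0,0,0.124],[0,0,0,0.124],[0,0,0,0.124],[0,0,0,0.124],[0,0,0,0.124]]
  ]
}}

```text
t: 22.85
eef_pos: [0.617, -0.083, 0.1708]
ee_rot: [-3.141, -0.0, 1.791]
ft_force: [0.4, -0.4, 0.7]
gripper_width: 0.552
```

>>> {"method": "step_arm", "body": {
  "commands": [
    [[0,0,0,0.124],[0,0,0,0.124],[0,0,0,0.124],[0,0,0,0.124],[0,0,0,0.124]]
  ]
}}

```text
t: 23.27
eef_pos: [0.6169, -0.083, 0.1708]
ee_rot: [-3.141, -0.0, 1.171]
ft_force: [0.1, -0.5, -0.7]
gripper_width: 0.552
```

>>> {"method": "step_arm", "body": {
  "commands": [
    [[0,0,0,0.124],[0,0,0,0.124],[0,0,0,0.122],[0,0,0,0]]
  ]
}}

```text
t: 23.6
eef_pos: [0.617, -0.083, 0.1708]
ee_rot: [-3.141, -0.0, 0.803]
ft_force: [-0.8, -0.7, -0.3]
gripper_width: 0.55
```

```bash
python3 g.py ladder
```

```text
ladder [0.4758 0.072 ] t 23.6 p [ 0.617  -0.083   0.1708] [-3.141 -0.     0.803] turn -0.0004 now axes [ 0.0134 -0.2092] after turn [ 0.0135 -0.2092]
```

>>> {"method": "step_arm", "body": {
  "commands": [
    [[0.0022,-0.035,0,0],[0.0022,-0.035,0,0],[0.0022,-0.035,0,0],[0.0022,-0.035,0,0],[0.0022,-0.035,0,0]]
  ]
}}

```text
t: 24.02
eef_pos: [0.4969, 0.0469, 0.1709]
ee_rot: [-3.141, -0.0, 0.811]
ft_force: [0.9, 0.3, -0.3]
gripper_width: 0.551
```

>>> {"method": "step_arm", "body": {
  "commands": [
    [[0.0022,-0.034,0,0],[0,0,0.03,0],[0,0,0.02,0],[0,0,0,0],[0,0,0,0]]
  ]
}}

```text
t: 24.43
eef_pos: [0.4752, 0.071, 0.1207]
ee_rot: [-3.14, 0.001, 0.809]
ft_force: [0.2, -0.2, 1.4]
gripper_width: 0.55
```

```bash
python3 g.py ladder;  python3 -c "
from h import *
cap('side','s12.png'); a=cv2.imread('pics/s12.png'); cv2.imwrite('pics/s12c.png',cv2.resize(a[110:270,180:360],None,fx=4,fy=3.5))
cap('top','t12.png'); a=cv2.imread('pics/t12.png'); cv2.imwrite('pics/t12c.png',cv2.resize(a[130:270,180:400],None,fx=3.5,fy=3.5))"
```

```text
ladder [0.4758 0.072 ] t 24.4333 p [0.4752 0.071  0.1207] [-3.14e+00  1.00e-03  8.09e-01] turn 0.0065 now axes [ 0.0012 -0.0003] after turn [ 0.0012 -0.0003]
```

View pics/s12c.png

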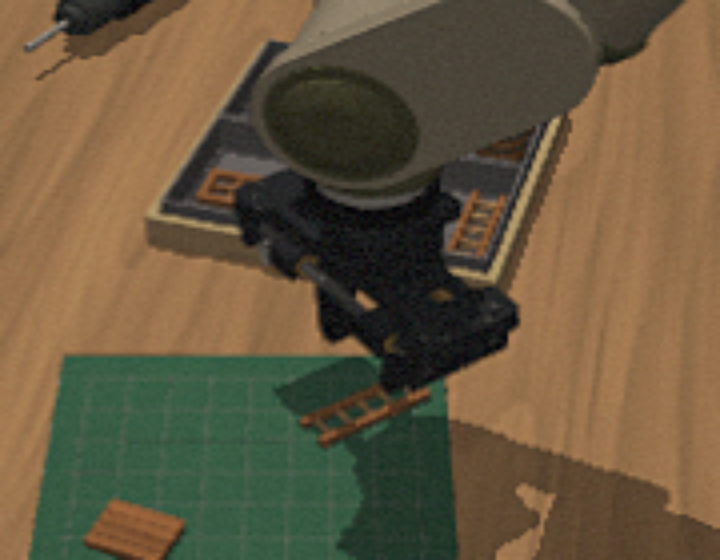

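View pics/t12c.png

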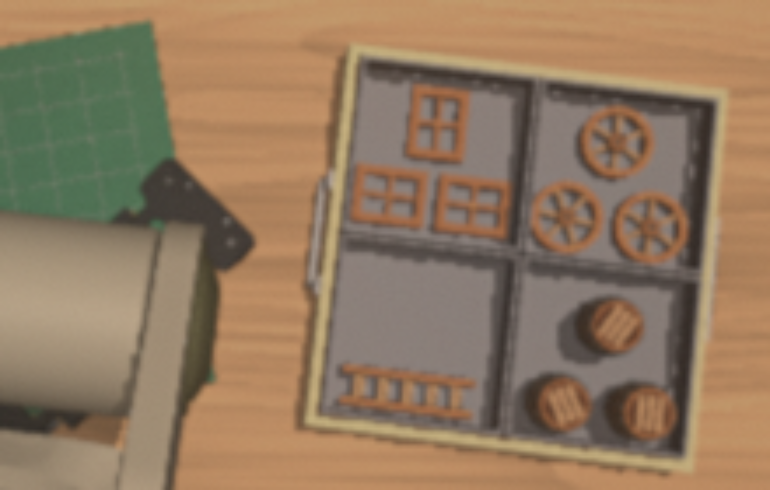

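Wheel, barrel and window all lie properly in their bins (crop (615,143), (612,326), (437,125)). Now the ladder.

>>> {"method": "step_arm", "body": {
  "commands": [
    [[0.001,0,0.025,0.006],[0,0,0.018,0],[0,0,0.007,0],[0,0,0,0],[0,0,0,0]]
  ]
}}

```text
t: 24.95
eef_pos: [0.4764, 0.0715, 0.0715]
ee_rot: [3.141, -0.001, 0.801]
ft_force: [0.8, -0.5, 0.4]
gripper_width: 0.549
```

>>> {"method": "step_arm", "body": {
  "commands": [
    [[0,0,0.002,0],[0,0,0,0],[0,0,0,0]]
  ]
}}

```text
t: 25.2
eef_pos: [0.4762, 0.0716, 0.0694]
ee_rot: [3.141, -0.001, 0.801]
ft_force: [0.0, -0.9, 0.3]
gripper_width: 0.547
```

>>> {"method": "step_arm", "body": {
  "commands": [
    [[0,0,0.001,0],[0,0,0,0],[0,0,0,0],[0,0,0,0],[0,0,0,0]]
  ],
  "hand": 1
}}

```text
t: 25.62
eef_pos: [0.4759, 0.0716, 0.0678]
ee_rot: [3.142, -0.0, 0.801]
ft_force: [-0.2, 1.4, 1.1]
gripper_width: 0.289
```

>>> {"method": "step_arm", "body": {
  "commands": [
    [[0,0,0,0],[0,0,0,0],[0,0,-0.01,0],[0,0,-0.03,0],[0,0,-0.03,0]]
  ]
}}

```text
t: 26.03
eef_pos: [0.4754, 0.0717, 0.1379]
ee_rot: [-3.139, 0.002, 0.801]
ft_force: [0.3, 0.7, -0.0]
gripper_width: 0.293
```

```bash
python3 g.py ladder_p;  python3 -c "
from h import *
cap('side','s13.png'); a=cv2.imread('pics/s13.png'); cv2.imwrite('pics/s13c.png',cv2.resize(a[110:270,180:360],None,fx=4,fy=3.5))"
```

```text
ladder_p [ 0.4858 -0.1275] t 26.0333 p [0.4754 0.0717 0.1379] [-3.139e+00  2.000e-03  8.010e-01] turn -0.6654 now axes [-0.1357  0.1462] after turn [-0.197   0.0312]
```

View pics/s13c.png

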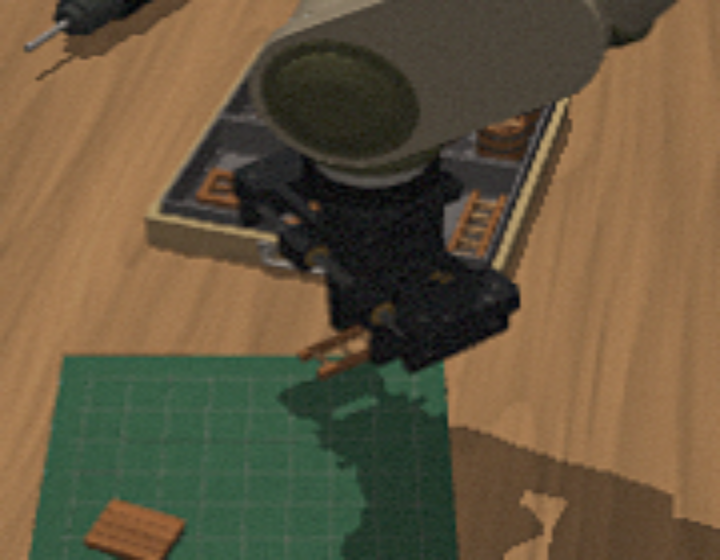

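Ladder lifted (crop (340,350)). Turn it and carry it over.

>>> {"method": "step_arm", "body": {
  "commands": [
    [[0,0,-0.02,-0.111],[0,0,0,-0.111],[0,0,0,-0.111],[0,0,0,-0.111],[0,0,0,-0.111]]
  ]
}}

```text
t: 26.5
eef_pos: [0.4759, 0.0717, 0.1577]
ee_rot: [3.141, 0.0, 1.361]
ft_force: [-0.3, -0.7, -0.7]
gripper_width: 0.288
```

>>> {"method": "step_arm", "body": {
  "commands": [
    [[0,0,0,-0.111],[-0.033,0.005,0,0],[-0.033,0.005,0,0],[-0.033,0.005,0,0],[-0.033,0.005,0,0]]
  ]
}}

```text
t: 26.92
eef_pos: [0.4819, -0.063, 0.1576]
ee_rot: [3.142, -0.0, 1.467]
ft_force: [0.0, 0.6, -0.6]
gripper_width: 0.287
```

>>> {"method": "step_arm", "body": {
  "commands": [
    [[-0.033,0.005,0,0],[-0.032,0.005,0,0],[0,0,0,0],[0,0,0,0]]
  ]
}}

```text
t: 27.25
eef_pos: [0.4852, -0.1285, 0.1574]
ee_rot: [-3.141, -0.0, 1.464]
ft_force: [-0.6, 0.6, 0.5]
gripper_width: 0.289
```

```bash
python3 g.py ladder_p
```

```text
ladder_p [ 0.4858 -0.1275] t 27.25 p [ 0.4852 -0.1285  0.1574] [-3.141 -0.     1.464] turn -0.0021 now axes [0.0011 0.0005] after turn [0.0011 0.0005]
```

>>> {"method": "step_arm", "body": {
  "commands": [
    [[0.001,0,0.03,0],[0,0,0.025,0],[0,0,0.015,0],[0,0,0.005,0],[0,0,0,0]]
  ]
}}

```text
t: 27.67
eef_pos: [0.4851, -0.1252, 0.0819]
ee_rot: [-3.139, -0.001, 1.468]
ft_force: [0.5, -0.2, 0.3]
gripper_width: 0.293
```

>>> {"method": "step_arm", "body": {
  "commands": [
    [[0,0,0,0],[0,0,0.003,0],[0,0,0,0],[0,0,0,0]]
  ]
}}

```text
t: 28.0
eef_pos: [0.4856, -0.1264, 0.0803]
ee_rot: [3.141, 0.0, 1.467]
ft_force: [-0.3, -0.1, -0.2]
gripper_width: 0.291
```

```bash
python3 g.py ladder_p;  python3 -c "
from h import *
cap('side','s14.png'); a=cv2.imread('pics/s14.png'); cv2.imwrite('pics/s14c.png',cv2.resize(a[100:220,180:360],None,fx=4,fy=4))"
```

```text
ladder_p [ 0.4858 -0.1275] t 28.0 p [ 0.4856 -0.1264  0.0803] [3.141 0.    1.467] turn 0.0008 now axes [-0.0011  0.0003] after turn [-0.0011  0.0003]
```

View pics/s14c.png

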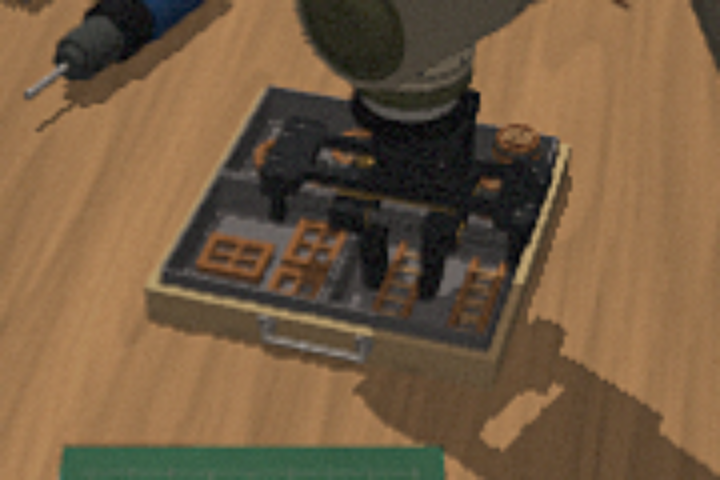

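The ladder hangs just over its bin's empty half (crop (395,280)), clear of wall and stock. Lowering gently.

>>> {"method": "step_arm", "body": {
  "commands": [
    [[0,0,0.003,0],[0,0,0,0],[0,0,0.001,0],[0,0,0,0]]
  ]
}}

```text
t: 28.38
eef_pos: [0.4854, -0.1264, 0.0756]
ee_rot: [-3.141, -0.0, 1.467]
ft_force: [0.3, 1.2, -0.7]
gripper_width: 0.292
```

>>> {"method": "step_arm", "body": {
  "commands": [
    [[0,0,0.001,0],[0,0,0,0],[0,0,0,0]]
  ]
}}

```text
t: 28.63
eef_pos: [0.4854, -0.1264, 0.0747]
ee_rot: [-3.142, -0.0, 1.467]
ft_force: [0.1, -0.3, 0.2]
gripper_width: 0.287
```

>>> {"method": "step_arm", "body": {
  "commands": [
    [[0,0,0.001,0],[0,0,0,0],[0,0,0,0]]
  ]
}}

```text
t: 28.88
eef_pos: [0.4854, -0.1264, 0.0737]
ee_rot: [-3.142, -0.0, 1.467]
ft_force: [-0.4, 0.0, -0.4]
gripper_width: 0.289
```

>>> {"method": "step_arm", "body": {
  "commands": [
    [[0,0,0.001,0],[0,0,0,0],[0,0,0,0]]
  ]
}}

```text
t: 29.13
eef_pos: [0.4855, -0.1264, 0.0733]
ee_rot: [3.141, 0.0, 1.467]
ft_force: [-2.2, 1.0, 7.3]
gripper_width: 0.289
```

>>> {"method": "step_arm", "body": {
  "commands": [
    [[0,0,0,0],[0,0,0,0],[0,0,0,0],[0,0,0,0]]
  ],
  "hand": 0.2
}}

```text
t: 29.47
eef_pos: [0.4859, -0.1266, 0.0729]
ee_rot: [3.14, 0.0, 1.467]
ft_force: [3.0, -0.2, 2.7]
gripper_width: 0.398
```

>>> {"method": "step_arm", "body": {
  "commands": [
    [[0,0,-0.005,0],[0,0,-0.02,0],[0,0,-0.04,0],[0,0,-0.04,0],[0,0,-0.03,0]]
  ]
}}

```text
t: 29.88
eef_pos: [0.4852, -0.1263, 0.2106]
ee_rot: [3.141, 0.0, 1.467]
ft_force: [1.2, -0.5, 0.5]
gripper_width: 0.398
```

>>> {"method": "step_arm", "body": {
  "commands": [
    [[0.035,0,0,0],[0.035,0,0,0],[0.035,0,0,0],[0.035,0,0,0],[0.035,0,0,0]]
  ]
}}

```text
t: 30.3
eef_pos: [0.503, 0.0493, 0.2079]
ee_rot: [-3.141, 0.0, 1.466]
ft_force: [0.7, -0.3, 0.0]
gripper_width: 0.398
```

>>> {"method": "step_arm", "body": {
  "commands": [
    [[0.035,0,0,0],[0.035,0,0,0],[0.035,0,0,0],[0.035,0,0,0],[0.035,0,0,0]]
  ]
}}

```text
t: 30.72
eef_pos: [0.5212, 0.2234, 0.2077]
ee_rot: [-3.14, 0.001, 1.467]
ft_force: [0.3, 0.1, 0.4]
gripper_width: 0.399
```

```bash
python3 -c "
from h import *
cap('side','s15.png'); a=cv2.imread('pics/s15.png'); cv2.imwrite('pics/s15c.png',cv2.resize(a[100:340,150:350],None,fx=2.5,fy=2.5))
cap('top','t15.png'); a=cv2.imread('pics/t15.png'); cv2.imwrite('pics/t15c.png',cv2.resize(a[130:270,250:410],None,fx=4,fy=4))"
```

```text
(no output)
```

View pics/s15c.png

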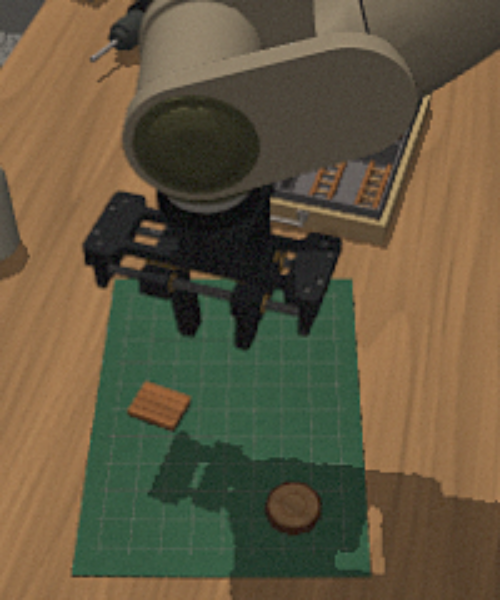

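View pics/t15c.png

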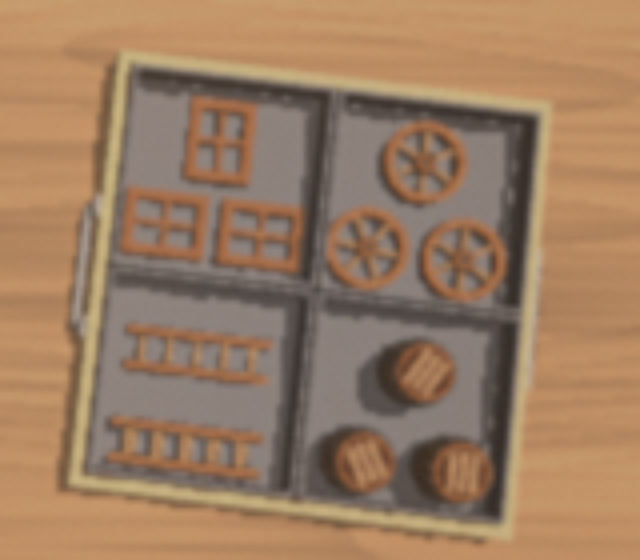

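All four parts lie beside their kin: window (220,142), wheel (424,162), ladder (197,355), barrel (424,372). The offcut and slice lie as before.

```bash
python3 -c "
from h import *
print(arm.observe()['t'],arm.hand_in())"
```

```text
the job is handed in; nothing more can be done
30.8167 None
```

I moved the wheel, barrel, window and ladder, in that order, into the empty halves of their bins and handed the job in at about 30.8 s. The last top picture shows the wheel, window and ladder lying flat beside their stock and the barrel upright. The slice and offcut look unmoved in the side view, with the gripper well clear.

These things did not go as planned:
- **Wheel release:** my first release command was wrong and did not open the jaws, so I carried the wheel back and placed it again.
- **Floor height:** the bin floors met the parts 2 to 5 mm higher than I had worked out. I set the parts down by feel, and the highest force I read was 37 N upward on the window, still below the 40 N limit.
- **Opening reading:** the measured opening was about 1 to 2 mm under the nominal width for the wheel and barrel and close to nominal for the window and ladder. I did not resolve why; each lift was checked in the side picture.

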